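# Put the reagent bottles away by kind

## Robot

A 6-joint arm with a two-finger parallel gripper is mounted at the origin on a cart in front of the work surface, level with it; the furniture and walls round the work are solid. World frame = base frame: x ahead of the robot, y to its left, z up, the work surface at z = 0. Lengths are in m, angles in rad, forces in N, time in s.
With the tool pointing down it reaches from about 0.25 to 0.775 m from the base axis. Payload 4 kg.
Tool frame: the origin (TCP) lies midway between the tips of the shut fingers; the grasp point (between the pads) lies 19 mm behind it (robot.tcp_to_grasp is the distance from the TCP to the grasp point, in m); z points along the fingers, y is the line along which they close (so a half turn about z gives the same grasp; the last joint's range is limited). The gripper opens to 94 mm and grips with 3 to 60 N. Pads are 16 mm wide; open, the fingers measure 119 mm over their backs; the gripper's body (75 mm by 177 mm) begins 78 mm behind the grasp point.
Start: joints at [-1.418, 0.087, 1.371, -0, 1.684, -0.103], TCP at [0.139, -0.532, 0.206] pointing down, gripper open.
Joint ranges: [-3.1, 3.1], [-0.76, 2.03], [0.27, 2.55], [-1.08, 4.22], [0.17, 2.65], [-2.57, 2.57]. Speed limits (rad/s): [2.79, 2.79, 3.14, 3.14, 3.14, 3.14].

## Interface

Orientations are given as [roll, pitch, yaw] about the fixed x, y, z axes, in that order (R = Rz(yaw) Ry(pitch) Rx(roll)).
In Python, from bench import robot, viewer gives the robot as it stands. The module is installed in compiled form; this text tells all that it offers.
- The arm moves only by the shell command python3 -m handwheel 'ROWS' [OPENING]. ROWS is JSON, a list of rows, each a list of 6 numbers: the shift along the tool's x, y, z in units of 0.2 m (1.0 is 0.2 m), then the turn, a rotation vector about the tool's x, y, z in units of 30 degrees (1.0 is 30 degrees). In form: [[x, y, z, wx, wy, wz], ...]. A call has 1 to 10 rows; each row is the pose to reach, as a shift and turn from the pose commanded when the call began, along the tool's axes at that moment; what a row does not reach only later rows make up. A row lasts 1/12 s, in which the tool goes at most 41.7 mm and 7.16 degrees, less where a joint would pass 70% of its speed; a pose out of reach is approached as far as the arm can. A call with a number of a shift or a turn outside -1 to 1 is refused whole. A call with a gripper value outside its range is refused whole. OPENING is the gripper's target within -1 to 1 (shut at 1, half-way at 0, fully open at -1), set as the call begins (- or left out, the last holds). The fingers move at their own pace and stop on an object; the grip force is fixed at half the most. Time passes only in rows, so rows that repeat a pose let the fingers close. It gives the time, the measured TCP pose, the force, the opening and the grip force at its end, in the units of the state.
- robot.get_obs(): the state, without advancing time (a new reading comes with each control period).
- viewer.snapshot(name): name is "scene" or "top"; returns the picture (400x640x3 uint8, red, green, blue); there is no depth.
- viewer.calibration(name): a dict with "fx", "fy", "cx", "cy" (pixels), "R" (3x3) and "t" (3): a world point X has camera coordinates R X + t. Camera axes: x right, y down, z forward; pixel columns grow to the right and rows downward; lengths in m; the calibration is good to about 2 mm. A picture is of the moment at which its call begins. calibration takes no time and is no camera call.
- robot.close_job(): hands the job in; it is judged then, once.
The state is a dict: "time": time; "joint_positions": joint angles; "qvel": joint speeds; "joint_torque": joint torques, N m; "tool_pos": TCP position; "ee_rot": TCP orientation; "wrist_force": force on the tool from outside, world axes, zero at the start; "wrist_torque": the same for the moment, N m; "width": finger opening in m; "finger_force": force on a finger pad.
Only numpy, scipy, OpenCV 4.12 (cv2) and the standard library are available. Lean on these libraries where they do the work, as an engineer would, in place of code of your own. Each camera call takes 0.05 s, during which the arm holds its last target. There are 200 camera calls.

## Task

Sort the five bottles standing about on the cart into their trays: the two large white bottles (teal cap and red cap) go in the blue tray, the two small vials in the yellow tray, and the large dark bottle in either bay of the red tray. One bottle to a bay, each set down standing upright on the tray's floor and let go; do not drop one or knock one over, and leave the petri dish where it lies.

Things in the scene. Friction and masses are not known exactly. Their poses are not given: they have to be found in the camera images.
- white_teal_mid (a point): large white bottle: teal screw cap on a pale, whitish body; round, 33 mm in diameter, 60 mm tall with the cap, straight body up to about 46 mm, shoulder and narrower cap above; stands upright on the surface; this point is on its axis half-way up (30 mm above its underside); z along its axis, its yaw is of no account
- white_red_mid (a point): large white bottle: red screw cap on a white body; round, 33 mm in diameter, 66 mm tall with the cap, straight body up to about 50 mm, shoulder and narrower cap above; stands upright on the surface; this point is on its axis half-way up (33 mm above its underside); z along its axis, its yaw is of no account
- dark_mid (a point): large dark bottle: white screw cap on a near-black body; round, 33 mm in diameter, 63 mm tall with the cap, straight body up to about 48 mm, shoulder and narrower cap above; stands upright on the surface; this point is on its axis half-way up (31.5 mm above its underside); z along its axis, its yaw is of no account
- vial_yellow_mid (a point): small vial: amber-yellow screw cap on a pale body; round, 21 mm in diameter, 45 mm tall with the cap, straight body up to about 34 mm, shoulder and narrower cap above; stands upright on the surface; this point is on its axis half-way up (22.5 mm above its underside); z along its axis, its yaw is of no account
- vial_green_mid (a point): small vial: green screw cap on a pale body; round, 21 mm in diameter, 49 mm tall with the cap, straight body up to about 38 mm, shoulder and narrower cap above; stands upright on the surface; this point is on its axis half-way up (24.5 mm above its underside); z along its axis, its yaw is of no account
- tray_blue: open blue plastic tray with dark liner, fixed to the surface; 128 x 66 mm, 22 mm high; walls 4 mm, floor 4 mm thick; a 4 mm dividing wall as high as the rim makes two bays in a row along the tray's x axis, each about 58 x 58 mm inside, their centres at x = -31 mm and x = +31 mm, y = 0 in the tray's frame; origin at the centre of the underside, on the surface, z up; a blank white label is on the -x end
- tray_yellow: open yellow plastic tray with dark liner, fixed to the surface; 128 x 66 mm, 22 mm high; walls 4 mm, floor 4 mm thick; a 4 mm dividing wall as high as the rim makes two bays in a row along the tray's x axis, each about 58 x 58 mm inside, their centres at x = -31 mm and x = +31 mm, y = 0 in the tray's frame; origin at the centre of the underside, on the surface, z up; a blank white label is on the -x end
- tray_red: open red plastic tray with dark liner, fixed to the surface; 128 x 66 mm, 22 mm high; walls 4 mm, floor 4 mm thick; a 4 mm dividing wall as high as the rim makes two bays in a row along the tray's x axis, each about 58 x 58 mm inside, their centres at x = -31 mm and x = +31 mm, y = 0 in the tray's frame; origin at the centre of the underside, on the surface, z up; a blank white label is on the -x end
- culture_dish: bystander: loose petri dish, clear to pale grey-pink, 63 mm in diameter, 15 mm high, lying flat among the bottles; origin at the centre of its underside. To be left alone
Not all that is in view belongs to the job. Of the things that look like the part that bears vial_yellow_mid, the smallest one is meant.

How it is judged:
By the outcome, as a careful person would: the job done as asked, in the order asked, and still so for the second after the job is handed in, with the robot touching nothing.
It also fails if it takes over 106 s, if anything falls off the work surface, if the arm or the gripper's body presses on something with over 40 N, if the wrist force passes 120 N, or if a joint passes its speed limit or range.

## Working session

There is one attempt and no reset: what is moved stays moved. The work goes in short steps, Python scripts to look and compute and a shell command to move; the robot and the scene stay as the last step left them, time stands still between calls to the robot, and variables do not carry over. Pictures are saved under pics/ and viewed, at most 14 in all, crops included, and the job is handed in when it is done.

```bash
mkdir -p pics; python3 - <<'E'
from bench import robot, viewer
import cv2
for n in("scene","top"):
    cv2.imwrite(f"pics/{n}0.png",viewer.snapshot(n)[:,:,::-1]); c=viewer.calibration(n); print(n,c)
o=robot.get_obs(); print(o)
E
```

```text
scene {'fx': 362.60397720205026, 'fy': 362.60397720205026, 'cx': 323.32476498066615, 'cy': 205.54405497671306, 'R': array([[ 0.99780272, -0.06510816, -0.01227397],
       [-0.04582537, -0.54439023, -0.83757944],
       [ 0.04785143,  0.83630151, -0.54617766]]), 't': array([-0.48185551,  0.13350619,  0.77751214])}
top {'fx': 405.53797045200133, 'fy': 405.53797045200133, 'cx': 314.1805152192844, 'cy': 202.77014906836706, 'R': array([[-0.02055608, -0.99970699, -0.01278232],
       [-0.99573864,  0.02162075, -0.08964992],
       [ 0.08990001,  0.010885  , -0.99589131]]), 't': array([0.10322758, 0.46290885, 0.8602514 ])}
{'time': 0.1, 'joint_positions': array([-1.41811332e+00,  8.78465041e-02,  1.37206866e+00, -1.73140391e-05,
        1.68354958e+00, -1.03105760e-01]), 'qvel': array([-0.00028143, -0.00232783, -0.00324422, -0.0010696 ,  0.00041428,
        0.00188892]), 'joint_torque': array([ 2.46904041e-03, -3.41252053e+01, -3.03299689e+01,  7.20861135e-02,
        3.04131838e-02, -9.79441893e-05]), 'tool_pos': array([ 0.13906969, -0.53164319,  0.20445758]), 'ee_rot': array([-3.13972873e+00, -1.75565331e-04,  2.55786675e-01]), 'wrist_force': array([-0.77720796, -1.08178806, -0.630242  ]), 'wrist_torque': array([-0.03883742, -0.04087247, -0.03589873]), 'finger_force': 0.0, 'width': 0.09375836905593662}
```

View pics/top0.png

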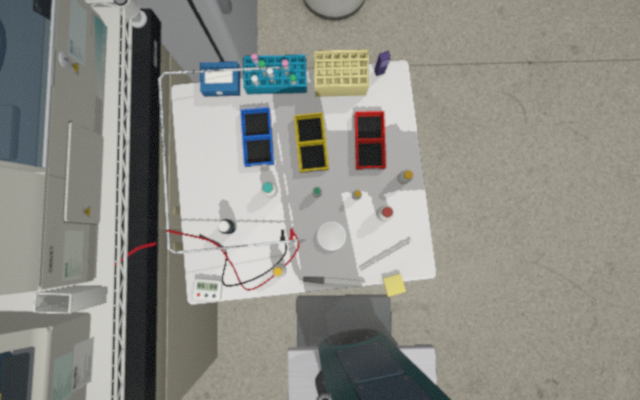

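View pics/scene0.png

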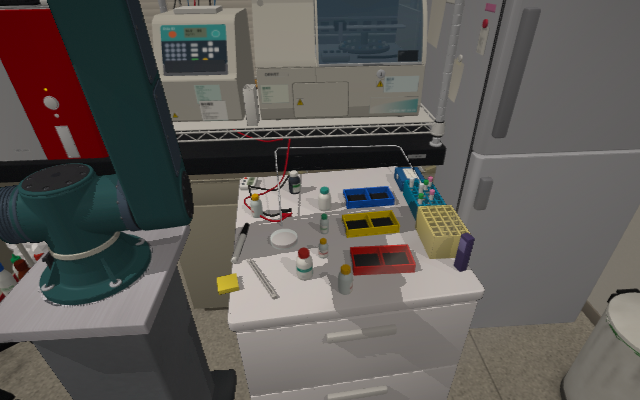

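The top view shows teal (268,187), green (317,191), amber candidates (357,195), (408,175), (279,271), red (387,212), dark (227,227), dish (331,236), and a wire frame over the left part. I'll zoom in on both views.

```bash
python3 - <<'E'
import cv2
a=cv2.imread("pics/top0.png")[60:305,150:440]; cv2.imwrite("pics/t1.png",cv2.resize(a,None,fx=2.4,fy=2.4,interpolation=cv2.INTER_CUBIC))
a=cv2.imread("pics/scene0.png")[130:330,215:480]; cv2.imwrite("pics/s1.png",cv2.resize(a,None,fx=3,fy=3,interpolation=cv2.INTER_CUBIC))
E
```

```text
(no output)
```

View pics/t1.png

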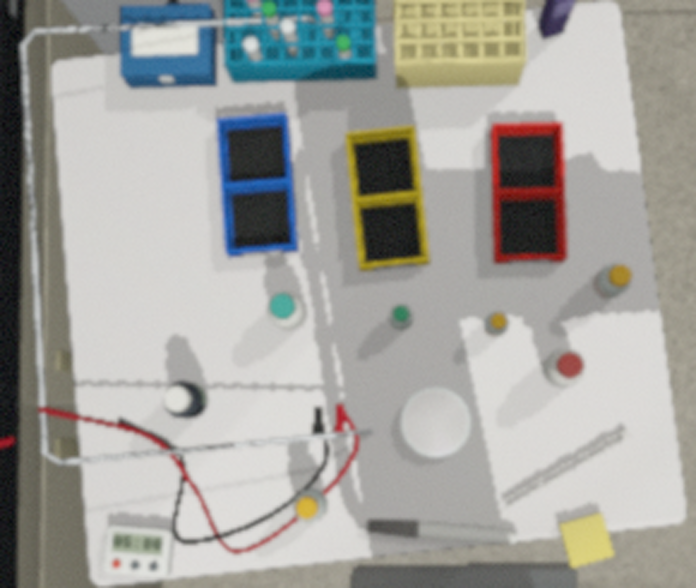

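View pics/s1.png

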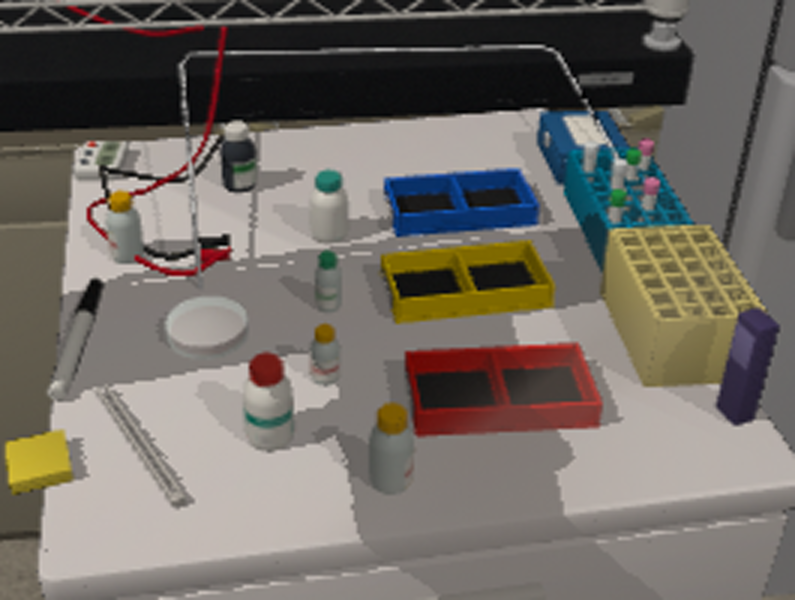

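```bash
cat > h.py <<'E'
import numpy as np, cv2
from bench import robot, viewer
C={n:viewer.calibration(n) for n in("scene","top")}
def ray(n,p):
    c=C[n]; d=c["R"].T@np.array([(p[0]-c["cx"])/c["fx"],(p[1]-c["cy"])/c["fy"],1]); return -c["R"].T@c["t"],d/np.linalg.norm(d)
def plane(n,p,z):
    o,d=ray(n,p); return (o+d*(z-o[2])/d[2])
def tri(ps,pt):
    A=np.zeros((3,3));b=np.zeros(3);R=[ray("scene",ps),ray("top",pt)]
    for o,d in R:
        M=np.eye(3)-np.outer(d,d);A+=M;b+=M@o
    X=np.linalg.solve(A,b); return X,[np.linalg.norm((np.eye(3)-np.outer(d,d))@(X-o)) for o,d in R]
def proj(n,X):
    c=C[n];q=c["R"]@X+c["t"];return q[0]/q[2]*c["fx"]+c["cx"],q[1]/q[2]*c["fy"]+c["cy"]
def blob(img,p,lo,hi,r=12):
    h=cv2.cvtColor(img,cv2.COLOR_RGB2HSV);m=cv2.inRange(h,np.array(lo),np.array(hi))
    w=np.zeros_like(m);cv2.circle(w,p,r,255,-1);m&=w
    n,l,s,c=cv2.connectedComponentsWithStats(m)
    if n<2:return None
    i=1+np.argmax(s[1:,4]);return c[i],s[i]
E
cat > find.py <<'E'
from h import *
np.set_printoptions(precision=4,suppress=True)
T=cv2.imread("pics/top0.png")[:,:,::-1];S=cv2.imread("pics/scene0.png")[:,:,::-1]
cols={"teal":((268,187),(324,190),(75,90,50),(95,255,255),.060),"green":((317,191),(324,216),(70,70,30),(90,255,255),.049),
"yel":((357,195),(323,241),(10,100,60),(28,255,255),.045),"yelB":((408,175),(346,269),(10,100,60),(28,255,255),.07),"yelC":((279,271),(255,197),(10,100,60),(28,255,255),.06),
"red":((387,212),(303,254),(170,90,50),(180,255,255),.066),"dark":((225,226),(294,176),(0,0,130),(180,60,255),.063)}
for k,(pt,ps,lo,hi,H) in cols.items():
    a=blob(T,pt,lo,hi,9);b=blob(S,ps,lo,hi,10)
    print(k,a[0],a[1][2:],b[0],b[1][2:],"top-plane",plane("top",a[0],H)[:2],"tri",*tri(b[0],a[0]))
for nm,ps,pt in(("A",(400,146),(160.4,74.6)),("B",(276,150),(173,252)),("base",(280,225),(302,240)),):print(nm,*tri(ps,pt))
hs=cv2.cvtColor(T,cv2.COLOR_RGB2HSV)
for k,roi,lo,hi in(("blue",(235,100,280,172),(105,120,60),(125,255,255)),("yellow",(288,108,335,178),(20,120,60),(32,255,255)),("redt",(350,105,392,175),(0,150,60),(4,255,255))):
    m=cv2.inRange(hs,lo,hi)
    if k=="redt":m|=cv2.inRange(hs,(172,150,60),(180,255,255))
    w=np.zeros_like(m);w[roi[1]:roi[3],roi[0]:roi[2]]=255;m&=w
    m=cv2.morphologyEx(m,cv2.MORPH_OPEN,np.ones((2,2)));p=cv2.findNonZero(m);r=cv2.minAreaRect(p);bx=cv2.boxPoints(r)
    W=np.array([plane("top",q,.022)[:2] for q in bx]);print(k,W.ravel(),"c",W.mean(0),[np.linalg.norm(W[i]-W[i-1]) for i in(1,2)])
d=blob(T,(331,236),(0,0,170),(180,40,255),18);print("dish",plane("top",(331,236),.012))
E
python3 find.py
```

```text
teal [267. 187.] [ 9  9 69] [323.8367 189.9796] [ 9  7 49] top-plane [0.4967 0.1909] tri [0.4974 0.1915 0.0555] [np.float64(4.442956739976795e-05), np.float64(4.44295673997466e-05)]
green [316.5484 190.4194] [ 6  6 31] [323.7241 216.4138] [ 6  6 29] top-plane [0.4886 0.0876] tri [0.4896 0.0876 0.0452] [np.float64(0.0005461721893287094), np.float64(0.0005461721893286479)]
yel [357.2759 193.4138] [ 6  6 29] [322.7692 240.8462] [ 7  7 39] top-plane [0.4808 0.0015] tri [0.4817 0.0012 0.0416] [np.float64(0.0005851743466898606), np.float64(0.0005851743466898374)]
yelB [407.9322 174.4746] [ 9  8 59] [345.4255 268.9787] [10 11 94] top-plane [ 0.5149 -0.1015] tri [ 0.5179 -0.1046  0.056 ] [np.float64(0.0007243424452017918), np.float64(0.0007243424452015861)]
yelC [277.4426 271.0492] [ 8  9 61] [254.2727 196.6727] [ 9  8 55] top-plane [0.3226 0.1712] tri [0.3222 0.1715 0.0568] [np.float64(0.00018566022570072006), np.float64(0.00018566022570072808)]Traceback (most recent call last):
  File "find.py", line 9, in <module>
    print(k,a[0],a[1][2:],b[0],b[1][2:],"top-plane",plane("top",a[0],H)[:2],"tri",*tri(b[0],a[0]))
            ~^^^
TypeError: 'NoneType' object is not subscriptable
```

```bash
python3 - <<'E'
import re
s=open('find.py').read()
s=s.replace("(170,90,50),(180,255,255),.066","(0,100,50),(8,255,255),.066")
s=s.replace("b=blob(S,ps,lo,hi,10)","b=blob(S,ps,lo,hi,10)\n    if a is None or b is None: print(k,a,b,T[pt[1],pt[0]],S[ps[1],ps[0]]);continue")
open('find.py','w').write(s)
E
python3 find.py | sed 's/np.float64//g'|tail -11; head -0 /dev/null
```

```text
yelB [407.9322 174.4746] [ 9  8 59] [345.4255 268.9787] [10 11 94] top-plane [ 0.5149 -0.1015] tri [ 0.5179 -0.1046  0.056 ] [(0.0007243424452017918), (0.0007243424452015861)]
yelC [277.4426 271.0492] [ 8  9 61] [254.2727 196.6727] [ 9  8 55] top-plane [0.3226 0.1712] tri [0.3222 0.1715 0.0568] [(0.00018566022570072006), (0.00018566022570072808)]
red [386.9394 211.8485] [ 9  9 66] [303.0952 252.8571] [ 11  11 105] top-plane [ 0.439  -0.0562] tri [ 0.4396 -0.0571  0.0606] [(0.0002356908106790071), (0.00023569081067908703)]
dark [222.6727 225.8909] [ 15  19 165] [293.6    173.1111] [11  7 45] top-plane [0.4174 0.283 ] tri [0.4187 0.2841 0.0588] [(0.001119853881944173), (0.0011198538819440845)]
A [0.7456 0.4149 0.0679] [(0.003321237529003086), (0.0033212375290030812)]
B [0.3681 0.3765 0.0886] [(0.0016300590411952212), (0.0016300590411952504)]
base [0.3842 0.1221 0.0016] [(0.0007226983899647467), (0.0007226983899647754)]
blue [0.6753 0.2514 0.6784 0.1868 0.5515 0.1793 0.5483 0.2431] c [0.6134 0.2151] [(0.06467958366415096), (0.12710905294413313)]
yellow [0.6587 0.1332 0.664  0.0694 0.5365 0.0592 0.5312 0.1222] c [0.5976 0.096 ] [(0.06404162588496488), (0.1279782724006107)]
redt [ 0.6624 -0.0033  0.6609 -0.0673  0.5356 -0.0628  0.5371  0.0005] c [ 0.599  -0.0332] [(0.06406515883703195), (0.12531908810733494)]
dish [0.3923 0.0584 0.012 ]
```

Triangulated: teal (.497,.191), green (.489,.088), smallest amber vial (.481,.001), red (.440,-.057), dark (.418,.282). The trays fit their stated size, and a wire arch slopes up to about z=.09 near the dark bottle. First I'll turn to yaw 0 and set a part opening.

```bash
cat > go.py <<'E'
import sys
from h import *
from scipy.spatial.transform import Rotation as Ro
# usage: go.py x y z yaw -> units
o=robot.get_obs();x,y,z,w=map(float,sys.argv[1:5])
R=Ro.from_euler('xyz',o["ee_rot"]);T=Ro.from_euler('xyz',[np.pi,0,w])
d=R.inv().apply(np.array([x,y,z])-o["tool_pos"])/.2;r=(R.inv()*T).as_rotvec(degrees=True)/30
print("units",d.round(3),r.round(3),"t",round(o["time"],2),"pos",o["tool_pos"].round(4),"rpy",o["ee_rot"].round(4),"w",round(o["width"],4),"F",o["wrist_force"].round(1),round(o["finger_force"],1))
E
python3 -m handwheel '[[0,0,0,0,0,0.24],[0,0,0,0,0,0.487],[0,0,0,0,0,0.487],[0,0,0,0,0,0.487]]' -0.3
python3 go.py .497 .1915 .12 0
python3 - <<'E'
from h import *
for p in((120,420),(170,445),(205,520),(180,490)):
    q=(150+p[0]/2.4,60+p[1]/2.4)
    print(p,[(plane("top",q,z)[:2].round(3).tolist(),[round((a-b)*3) for a,b in zip(proj("scene",plane("top",q,z)),(215,130))]) for z in(0,.05,.1,.2)])
E
```

```text
time: 0.43
tool_pos: [0.1391, -0.5319, 0.205]
ee_rot: [-3.141, 0.0, 0.004]
wrist_force: [0.1, 0.4, -0.2]
width: 0.0711
finger_force: 0.0
units [ 1.803 -3.61   0.428] [-0.002  0.     0.007] t 0.43 pos [ 0.1391 -0.5319  0.205 ] rpy [-3.1406e+00  1.0000e-04  3.6000e-03] w 0.0711 F [ 0.1  0.4 -0.2] 0.0
(120, 420) [([0.401, 0.349], [220, 152]), ([0.4, 0.334], [216, 114]), ([0.399, 0.319], [211, 73]), ([0.397, 0.29], [200, -19])]
(170, 445) [([0.377, 0.302], [195, 177]), ([0.377, 0.29], [190, 137]), ([0.378, 0.278], [186, 94]), ([0.379, 0.254], [176, -3])]
(205, 520) [([0.308, 0.27], [119, 197]), ([0.312, 0.26], [117, 156]), ([0.316, 0.249], [114, 111]), ([0.325, 0.229], [108, 11])]
(180, 490) [([0.335, 0.293], [151, 183]), ([0.338, 0.281], [148, 143]), ([0.341, 0.27], [144, 100]), ([0.347, 0.246], [136, 2])]
```

```bash
python3 -m handwheel '[[0.45,-0.9,0,0,0,0],[0.45,-0.9,0,0,0,0],[0.45,-0.9,0,0,0,0],[0.45,-0.9,0,0,0,0],[0.45,-0.9,0,0,0,0]]' -0.3 >/dev/null
python3 -m handwheel '[[0.45,-0.9,0,0,0,0],[0.45,-0.9,0,0,0,0],[0.45,-0.9,0,0,0,0],[0.45,-0.9,0,0,0,0],[0.45,-0.9,0,0,0,0]]' >/dev/null
python3 -m handwheel '[[0.45,-0.9,0,0,0,0],[0.45,-0.9,0,0,0,0],[0.45,-0.9,0,0,0,0],[0.45,-0.9,0,0,0,0],[0.45,-0.9,0,0,0,0]]' >/dev/null
python3 -m handwheel '[[0.45,-0.9,0.2,0,0,0],[0.45,-0.9,0.3,0,0,0],[0.45,-0.9,0.4,0,0,0],[0.45,-0.9,0.4,0,0,0],[0.45,-0.9,0.4,0,0,0],[0.45,-0.9,0.4,0,0,0]]'
python3 go.py .497 .1915 .12 0
```

```text
time: 2.18
tool_pos: [0.4977, 0.1921, 0.121]
ee_rot: [-3.141, 0.006, 0.008]
wrist_force: [-0.4, -0.4, -0.8]
width: 0.0613
finger_force: 0.0
units [-0.004  0.003  0.005] [-0.001  0.012  0.015] t 2.18 pos [0.4977 0.1921 0.121 ] rpy [-3.1412  0.0061  0.0079] w 0.0613 F [-0.4 -0.4 -0.8] 0.0
```

```bash
python3 -m handwheel '[[0,0,0.15,0,0,0],[0,0,0.3,0,0,0],[0,0,0.4,0,0,0],[0,0,0.48,0,0,0],[0,0,0.48,0,0,0],[0,0,0.48,0,0,0]]'
python3 -m handwheel '[[0,0,0,0,0,0],[0,0,0,0,0,0],[0,0,0,0,0,0],[0,0,0,0,0,0],[0,0,0,0,0,0],[0,0,0,0,0,0],[0,0,0,0,0,0]]' 1
python3 - <<'E'
from h import *
a=viewer.snapshot("scene")[130:330,215:480,::-1];cv2.imwrite("pics/g1.png",cv2.resize(a,None,fx=3,fy=3,interpolation=cv2.INTER_CUBIC))
E
```

```text
time: 2.68
tool_pos: [0.4979, 0.1876, 0.0289]
ee_rot: [3.141, 0.002, 0.002]
wrist_force: [0.5, 0.4, 0.1]
width: 0.0609
finger_force: 0.0
time: 3.27
tool_pos: [0.4992, 0.1883, 0.0304]
ee_rot: [-3.141, -0.002, 0.001]
wrist_force: [-0.7, -0.5, 3.4]
width: 0.0312
finger_force: 30.0
```

View pics/g1.png

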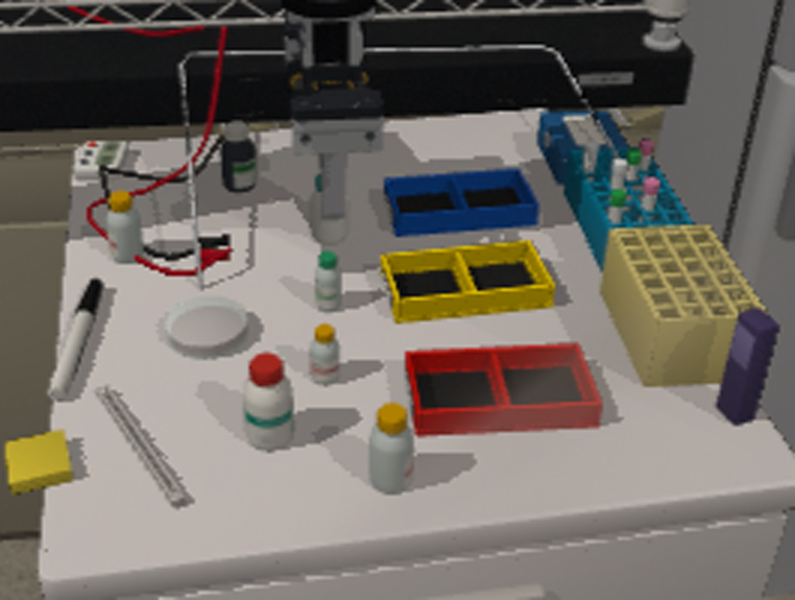

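Gripper is on the teal bottle (crop ~330,220), but width 31 mm < 33 mm suggests it pinched the shoulder. I'll open, settle, and grip lower.

```bash
python3 -m handwheel '[[0,0,0,0,0,0],[0,0,0,0,0,0],[0,0,0,0,0,0],[0,0,0,0,0,0],[0,0,0,0,0,0]]' 0
python3 go.py .499 .19 .02 0;python3 go.py .499 .19 .02 0
```

```text
time: 3.73
tool_pos: [0.4982, 0.188, 0.0289]
ee_rot: [3.141, 0.001, 0.001]
wrist_force: [0.2, -0.4, 0.2]
width: 0.0467
finger_force: 0.0
units [ 0.004 -0.01   0.045] [0.001 0.002 0.002] t 3.73 pos [0.4982 0.188  0.0289] rpy [3.1412e+00 1.0000e-03 8.0000e-04] w 0.0467 F [ 0.2 -0.4  0.2] 0.0
units [ 0.004 -0.01   0.045] [0.001 0.002 0.002] t 3.73 pos [0.4982 0.188  0.0289] rpy [3.1412e+00 1.0000e-03 8.0000e-04] w 0.0467 F [ 0.2 -0.4  0.2] 0.0
```

```bash
python3 -m handwheel '[[0,-0.01,0.025,0,0,0],[0,-0.01,0.05,0,0,0],[0,-0.01,0.05,0,0,0],[0,-0.01,0.05,0,0,0]]'
python3 -m handwheel '[[0,0,0,0,0,0],[0,0,0,0,0,0],[0,0,0,0,0,0],[0,0,0,0,0,0],[0,0,0,0,0,0]]' 1
python3 go.py .644 .217 .13 0
```

```text
time: 4.07
tool_pos: [0.4979, 0.19, 0.0186]
ee_rot: [3.141, 0.002, 0.001]
wrist_force: [0.1, -0.3, -0.0]
width: 0.0467
finger_force: 0.0
time: 4.48
tool_pos: [0.4988, 0.1902, 0.0196]
ee_rot: [3.142, -0.0, 0.001]
wrist_force: [-0.2, 0.1, 0.3]
width: 0.0312
finger_force: 30.0
units [ 0.727 -0.134 -0.551] [ 0.    -0.001  0.001] t 4.48 pos [0.4988 0.1902 0.0196] rpy [ 3.1416e+00 -5.0000e-04  8.0000e-04] w 0.0312 F [-0.2  0.1  0.3] 30.0
```

```bash
python3 -m handwheel '[[0,0,-0.1,0,0,0],[0,0,-0.25,0,0,0],[0,0,-0.4,0,0,0],[0.15,-0.03,-0.5,0,0,0],[0.3,-0.06,-0.5,0,0,0],[0.45,-0.09,-0.5,0,0,0],[0.6,-0.11,-0.5,0,0,0],[0.7,-0.13,-0.5,0,0,0],[0.727,-0.134,-0.5,0,0,0],[0.727,-0.134,-0.5,0,0,0]]'
python3 -m handwheel '[[0,0,0,0,0,0],[0,0,0,0,0,0],[0,0,0,0,0,0]]' >/dev/null
python3 go.py .644 .217 .0245 0
```

```text
time: 5.32
tool_pos: [0.6445, 0.217, 0.1183]
ee_rot: [3.141, 0.001, 0.0]
wrist_force: [-0.7, -0.7, 0.2]
width: 0.0313
finger_force: 30.0
units [0.005 0.    0.477] [0.    0.    0.002] t 5.57 pos [0.6429 0.2171 0.1199] rpy [3.1415e+00 1.0000e-04 1.1000e-03] w 0.0313 F [-0.  -0.1  0.4] 30.0
```

```bash
python3 -m handwheel '[[0,0,0.12,0,0,0],[0,0,0.25,0,0,0],[0,0,0.35,0,0,0],[0,0,0.42,0,0,0],[0,0,0.45,0,0,0],[0,0,0.465,0,0,0],[0,0,0.475,0,0,0],[0,0,0.475,0,0,0],[0,0,0.475,0,0,0]]'
python3 go.py .644 .217 .0235 0
python3 - <<'E'
from h import *
a=viewer.snapshot("scene")[130:330,215:480,::-1];cv2.imwrite("pics/g2.png",cv2.resize(a,None,fx=3,fy=3,interpolation=cv2.INTER_CUBIC))
E
```

```text
time: 6.32
tool_pos: [0.6449, 0.2173, 0.0261]
ee_rot: [-3.141, -0.003, 0.001]
wrist_force: [-0.2, -0.9, -0.8]
width: 0.0314
finger_force: 30.0
units [-0.005  0.001  0.013] [-0.001 -0.005  0.002] t 6.32 pos [0.6449 0.2173 0.0261] rpy [-3.1411e+00 -2.7000e-03  8.0000e-04] w 0.0314 F [-0.2 -0.9 -0.8] 30.0
```

View pics/g2.png

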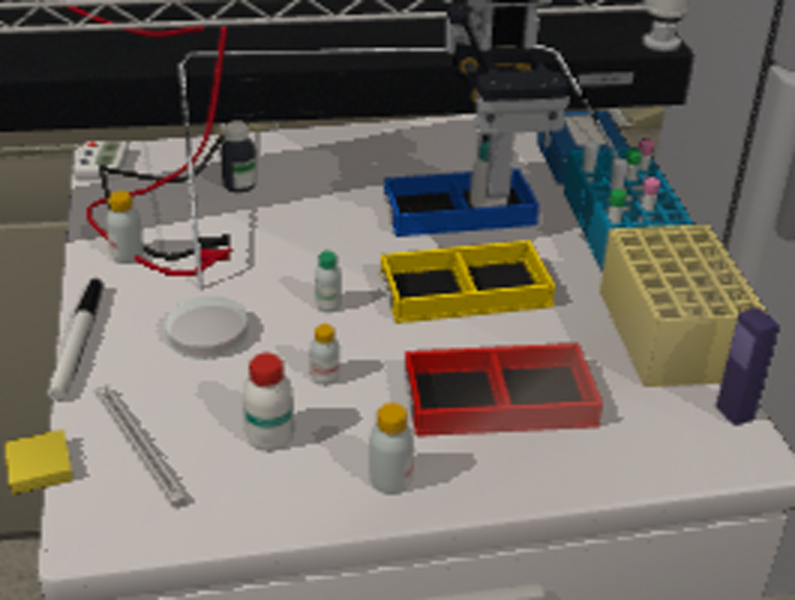

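Fingers hold the bottle over the far blue bay (crop 495,190). Lower the last couple of mm.

```bash
python3 -m handwheel '[[0,0,0.005,0,0,0],[0,0,0.01,0,0,0],[0,0,0.01,0,0,0],[0,0,0.01,0,0,0]]'; python3 -m handwheel '[[0,0,0.004,0,0,0],[0,0,0.004,0,0,0],[0,0,0.004,0,0,0]]'
```

```text
time: 6.7
tool_pos: [0.6446, 0.2172, 0.0236]
ee_rot: [-3.141, -0.002, 0.001]
wrist_force: [-0.2, 0.8, 3.3]
width: 0.0314
finger_force: 30.0
time: 6.95
tool_pos: [0.6448, 0.2172, 0.0236]
ee_rot: [-3.141, -0.002, 0.001]
wrist_force: [-0.7, -0.7, 5.7]
width: 0.0317
finger_force: 30.0
```

```bash
python3 -m handwheel '[[0,0,0,0,0,0],[0,0,0,0,0,0],[0,0,0,0,0,0],[0,0,0,0,0,0]]' 0.1
python3 -m handwheel '[[0,0,-0.1,0,0,0],[0,0,-0.25,0,0,0],[0,0,-0.45,0,0,0],[0,0,-0.53,0,0,0],[-0.2,0.25,-0.53,0,0,0],[-0.35,0.45,-0.53,0,0,0],[-0.5,0.68,-0.53,0,0,0],[-0.5,0.68,-0.53,0,0,0]]' -
python3 -m handwheel '[[-0.2,0.25,0,0,0,0],[-0.35,0.45,0,0,0,0],[-0.5,0.68,0,0,0,0],[-0.5,0.68,0,0,0,0],[-0.5,0.68,0,0,0,0],[-0.5,0.68,0,0,0,0]]' -0.3
python3 go.py .4395 -.057 .023 0
```

```text
time: 7.28
tool_pos: [0.6436, 0.2171, 0.0209]
ee_rot: [3.141, 0.001, 0.001]
wrist_force: [0.3, 0.6, -0.3]
width: 0.0419
finger_force: 0.2
time: 7.95
tool_pos: [0.5439, 0.0818, 0.1271]
ee_rot: [3.141, 0.001, 0.002]
wrist_force: [0.8, -1.1, 1.0]
width: 0.0422
finger_force: 0.0
time: 8.45
tool_pos: [0.4445, -0.0547, 0.1276]
ee_rot: [-3.142, -0.0, -0.004]
wrist_force: [0.6, 0.2, 0.9]
width: 0.0609
finger_force: 0.0
units [-0.025  0.012  0.523] [-0.    -0.001 -0.007] t 8.45 pos [ 0.4445 -0.0547  0.1276] rpy [-3.1416e+00 -4.0000e-04 -3.6000e-03] w 0.0609 F [0.6 0.2 0.9] 0.0
```

```bash
python3 -m handwheel '[[-0.025,0.01,0.05,0,0,0],[-0.025,0.01,0.2,0,0,0],[-0.025,0.01,0.35,0,0,0],[-0.025,0.01,0.48,0,0,0],[-0.025,0.01,0.52,0,0,0],[-0.025,0.01,0.52,0,0,0],[-0.025,0.01,0.52,0,0,0]]'
python3 -m handwheel '[[0,0,0,0,0,0],[0,0,0,0,0,0],[0,0,0,0,0,0],[0,0,0,0,0,0],[0,0,0,0,0,0],[0,0,0,0,0,0]]' 1
python3 go.py .5825 .213 .125 0
python3 - <<'E'
from h import *
a=viewer.snapshot("scene")[130:330,215:480,::-1];cv2.imwrite("pics/g3.png",cv2.resize(a,None,fx=3,fy=3,interpolation=cv2.INTER_CUBIC))
E
```

```text
time: 9.03
tool_pos: [0.4409, -0.0545, 0.0237]
ee_rot: [-3.141, 0.001, 0.002]
wrist_force: [1.1, -0.3, 0.3]
width: 0.0613
finger_force: 0.0
time: 9.53
tool_pos: [0.441, -0.0555, 0.0245]
ee_rot: [3.141, -0.002, 0.001]
wrist_force: [0.4, 0.3, 2.2]
width: 0.0317
finger_force: 30.0
units [ 0.709 -1.342 -0.502] [ 0.001 -0.003  0.001] t 9.53 pos [ 0.441  -0.0555  0.0245] rpy [ 3.141e+00 -1.600e-03  6.000e-04] w 0.0317 F [0.4 0.3 2.2] 30.0
```

View pics/g3.png

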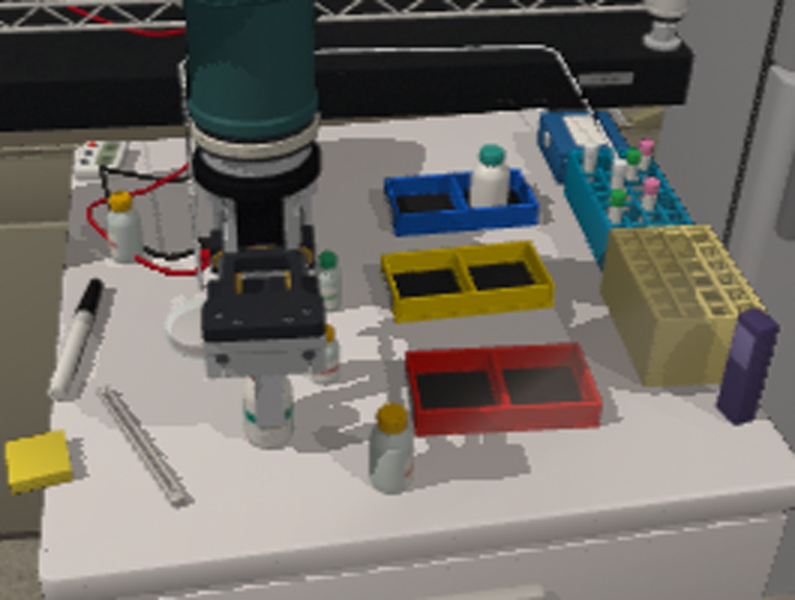

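Teal stands in the far blue bay (crop 490,180), and the red bottle is gripped.

```bash
python3 -m handwheel '[[0,0,-0.1,0,0,0],[0,0,-0.25,0,0,0],[0,0,-0.4,0,0,0],[0.05,-0.1,-0.5,0,0,0],[0.13,-0.25,-0.5,0,0,0],[0.22,-0.4,-0.5,0,0,0],[0.3,-0.55,-0.5,0,0,0],[0.36,-0.67,-0.5,0,0,0]]' >/dev/null
python3 -m handwheel '[[0.08,-0.15,0,0,0,0],[0.16,-0.3,0,0,0,0],[0.24,-0.45,0,0,0,0],[0.31,-0.58,0,0,0,0],[0.345,-0.65,0,0,0,0],[0.35,-0.672,0,0,0,0],[0.35,-0.672,0,0,0,0],[0.35,-0.672,0,0,0,0],[0.35,-0.672,0,0,0,0]]'
python3 go.py .5825 .213 .0285 0
```

```text
time: 11.0
tool_pos: [0.5818, 0.212, 0.1236]
ee_rot: [3.141, 0.001, -0.0]
wrist_force: [0.1, -0.4, -0.1]
width: 0.0312
finger_force: 30.0
units [ 0.004 -0.005  0.475] [ 0.001  0.001 -0.001] t 11.0 pos [0.5818 0.212  0.1236] rpy [ 3.1409e+00  6.0000e-04 -4.0000e-04] w 0.0312 F [ 0.1 -0.4 -0.1] 30.0
```

```bash
python3 -m handwheel '[[0,-0.005,0.12,0,0,0],[0,-0.005,0.25,0,0,0],[0,-0.005,0.35,0,0,0],[0,-0.005,0.42,0,0,0],[0,-0.005,0.45,0,0,0],[0,-0.005,0.465,0,0,0],[0,-0.005,0.47,0,0,0],[0,-0.005,0.47,0,0,0],[0,-0.005,0.47,0,0,0]]'
python3 -m handwheel '[[0,0,0.005,0,0,0],[0,0,0.005,0,0,0],[0,0,0.005,0,0,0]]'
python3 -m handwheel '[[0,0,0.005,0,0,0],[0,0,0.005,0,0,0],[0,0,0.005,0,0,0]]'
```

```text
time: 11.75
tool_pos: [0.5832, 0.2143, 0.0312]
ee_rot: [-3.141, -0.003, 0.001]
wrist_force: [-0.7, 0.7, 0.3]
width: 0.0313
finger_force: 30.0
time: 12.0
tool_pos: [0.5825, 0.2144, 0.0292]
ee_rot: [-3.141, -0.001, 0.001]
wrist_force: [0.3, -0.5, -1.1]
width: 0.0312
finger_force: 30.0
time: 12.25
tool_pos: [0.5826, 0.2144, 0.0286]
ee_rot: [-3.141, -0.001, 0.001]
wrist_force: [-0.7, 1.0, 5.2]
width: 0.0312
finger_force: 30.0
```

```bash
python3 -m handwheel '[[0,0,0,0,0,0],[0,0,0,0,0,0],[0,0,0,0,0,0],[0,0,0,0,0,0]]' 0.1
python3 -m handwheel '[[0,0,-0.1,0,0,0],[0,0,-0.25,0,0,0],[0,0,-0.4,0,0,0],[0,0,-0.5,0,0,0],[-0.05,0.1,-0.5,0,0,0],[-0.12,0.25,-0.5,0,0,0],[-0.2,0.4,-0.5,0,0,0],[-0.25,0.52,-0.5,0,0,0]]' - >/dev/null
python3 -m handwheel '[[-0.1,0.2,0,0,0,0],[-0.2,0.4,0,0,0,0],[-0.25,0.53,0,0,0,0],[-0.25,0.53,0,0,0,0],[-0.25,0.53,0,0,0,0],[-0.25,0.53,0,0,0,0]]' 0
python3 go.py .481 .0013 .0125 0
python3 - <<'E'
from h import *
a=viewer.snapshot("scene")[130:330,215:480,::-1];cv2.imwrite("pics/g4.png",cv2.resize(a,None,fx=3,fy=3,interpolation=cv2.INTER_CUBIC))
E
```

```text
time: 12.58
tool_pos: [0.5819, 0.2141, 0.027]
ee_rot: [3.141, 0.001, 0.001]
wrist_force: [-0.6, -1.3, 0.1]
width: 0.0425
finger_force: 0.0
time: 13.75
tool_pos: [0.4826, 0.0044, 0.1277]
ee_rot: [-3.141, -0.0, 0.0]
wrist_force: [-0.2, -0.0, -0.3]
width: 0.0471
finger_force: 0.0
units [-0.008  0.016  0.576] [-0.001 -0.001  0.001] t 13.75 pos [0.4826 0.0044 0.1277] rpy [-3.141e+00 -5.000e-04  3.000e-04] w 0.0471 F [-0.2 -0.  -0.3] 0.0
```

View pics/g4.png

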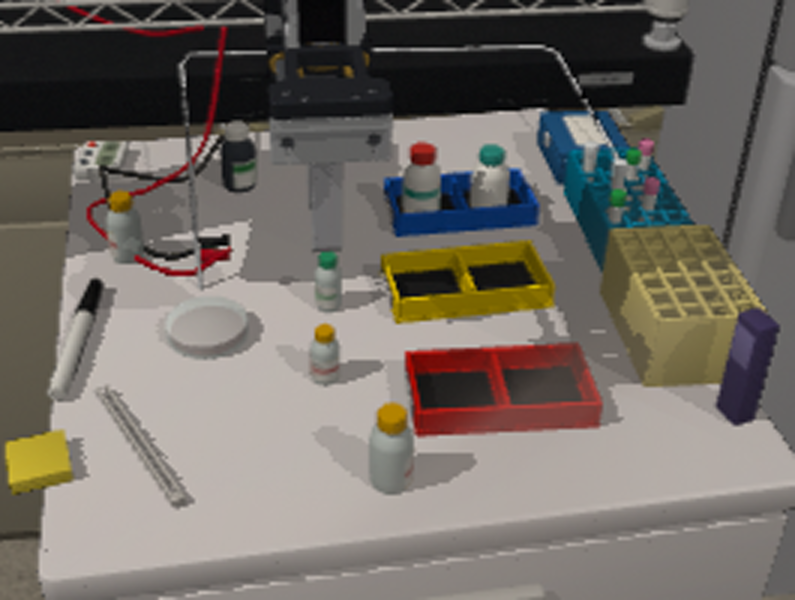

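Both white bottles stand in the blue tray (crop 423,180 and 490,180), and the tool is above the amber vial.

```bash
python3 -m handwheel '[[-0.005,0.015,0.05,0,0,0],[-0.005,0.015,0.2,0,0,0],[-0.005,0.015,0.35,0,0,0],[-0.005,0.015,0.48,0,0,0],[-0.005,0.015,0.56,0,0,0],[-0.005,0.015,0.575,0,0,0],[-0.005,0.015,0.575,0,0,0],[-0.005,0.015,0.575,0,0,0]]'
python3 -m handwheel '[[0,0,0,0,0,0],[0,0,0,0,0,0],[0,0,0,0,0,0],[0,0,0,0,0,0],[0,0,0,0,0,0],[0,0,0,0,0,0]]' 1
python3 go.py .6285 .0985 .125 0.08
```

```text
time: 14.47
tool_pos: [0.4821, 0.0016, 0.0131]
ee_rot: [3.141, -0.001, 0.002]
wrist_force: [1.0, 0.5, -0.2]
width: 0.0469
finger_force: 0.0
time: 14.97
tool_pos: [0.4819, 0.0011, 0.0134]
ee_rot: [3.141, -0.001, 0.001]
wrist_force: [-0.4, -0.0, 2.1]
width: 0.0198
finger_force: 30.0
units [ 0.734 -0.486 -0.557] [ 0.    -0.003 -0.151] t 14.97 pos [0.4819 0.0011 0.0134] rpy [ 3.1414e+00 -1.4000e-03  7.0000e-04] w 0.0198 F [-0.4 -0.   2.1] 30.0
```

```bash
python3 -m handwheel '[[0,0,-0.1,0,0,0],[0,0,-0.25,0,0,0],[0,0,-0.4,0,0,0],[0.12,-0.08,-0.5,0,0,0],[0.28,-0.18,-0.5,0,0,0],[0.43,-0.28,-0.5,0,0,0],[0.58,-0.38,-0.5,0,0,0],[0.68,-0.45,-0.5,0,0,0],[0.73,-0.485,-0.5,0,0,0],[0.73,-0.485,-0.5,0,0,0]]' >/dev/null
python3 -m handwheel '[[0,0,0,0,0,0],[0,0,0,0,0,0],[0,0,0,0,0,0]]'
python3 go.py .6285 .0985 .0175 0
```

```text
time: 16.05
tool_pos: [0.6265, 0.0975, 0.1128]
ee_rot: [3.141, 0.0, -0.0]
wrist_force: [0.2, -0.1, 0.6]
width: 0.0197
finger_force: 30.0
units [ 0.01  -0.005  0.476] [ 0.001  0.001 -0.   ] t 16.05 pos [0.6265 0.0975 0.1128] rpy [ 3.1413e+00  4.0000e-04 -0.0000e+00] w 0.0197 F [ 0.2 -0.1  0.6] 30.0
```

```bash
python3 -m handwheel '[[0.005,-0.005,0.12,0,0,0],[0.005,-0.005,0.25,0,0,0],[0.005,-0.005,0.35,0,0,0],[0.005,-0.005,0.42,0,0,0],[0.005,-0.005,0.45,0,0,0],[0.005,-0.005,0.465,0,0,0],[0.005,-0.005,0.47,0,0,0],[0.005,-0.005,0.47,0,0,0],[0.005,-0.005,0.47,0,0,0]]'
python3 -m handwheel '[[0,0,0.007,0,0,0],[0,0,0.007,0,0,0],[0,0,0.007,0,0,0]]'
python3 -m handwheel '[[0,0,0.005,0,0,0],[0,0,0.005,0,0,0],[0,0,0.005,0,0,0]]'
```

```text
time: 16.8
tool_pos: [0.6293, 0.0992, 0.0203]
ee_rot: [-3.142, -0.003, 0.001]
wrist_force: [0.9, -0.1, 0.7]
width: 0.0197
finger_force: 30.0
time: 17.05
tool_pos: [0.6286, 0.0993, 0.0178]
ee_rot: [3.142, -0.001, 0.001]
wrist_force: [-0.9, 0.1, 0.2]
width: 0.0197
finger_force: 30.0
time: 17.3
tool_pos: [0.6287, 0.0994, 0.0174]
ee_rot: [3.142, -0.001, 0.001]
wrist_force: [-1.0, -0.3, 5.9]
width: 0.0199
finger_force: 30.0
```

```bash
python3 -m handwheel '[[0,0,0,0,0,0],[0,0,0,0,0,0],[0,0,0,0,0,0],[0,0,0,0,0,0]]' 0.4
python3 -m handwheel '[[0,0,-0.1,0,0,0],[0,0,-0.25,0,0,0],[0,0,-0.4,0,0,0],[0,0,-0.52,0,0,0],[-0.15,0.02,-0.55,0,0,0],[-0.32,0.03,-0.55,0,0,0],[-0.5,0.04,-0.55,0,0,0],[-0.65,0.06,-0.55,0,0,0],[-0.7,0.06,-0.55,0,0,0],[-0.7,0.06,-0.55,0,0,0]]' - >/dev/null
python3 -m handwheel '[[0,0,0,0,0,0],[0,0,0,0,0,0],[0,0,0,0,0,0]]' 0
python3 go.py .489 .0876 .0155 0
python3 - <<'E'
from h import *
a=viewer.snapshot("scene")[130:330,215:480,::-1];cv2.imwrite("pics/g5.png",cv2.resize(a,None,fx=3,fy=3,interpolation=cv2.INTER_CUBIC))
E
```

```text
time: 17.63
tool_pos: [0.628, 0.0993, 0.0155]
ee_rot: [3.141, 0.001, 0.001]
wrist_force: [-0.1, -0.0, 0.1]
width: 0.0284
finger_force: 0.0
time: 18.72
tool_pos: [0.4897, 0.0872, 0.1262]
ee_rot: [3.142, -0.0, 0.001]
wrist_force: [0.3, 0.1, -0.0]
width: 0.0446
finger_force: 0.0
units [-0.004 -0.002  0.554] [ 0.    -0.001  0.001] t 18.72 pos [0.4897 0.0872 0.1262] rpy [ 3.1415e+00 -5.0000e-04  7.0000e-04] w 0.0446 F [ 0.3  0.1 -0. ] 0.0
```

View pics/g5.png

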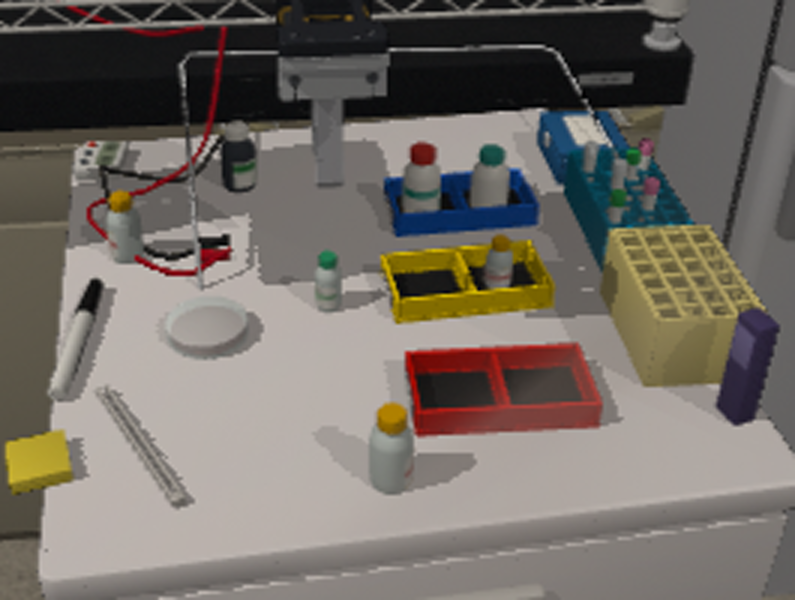

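Amber vial stands in the far yellow bay (crop 498,262). Next is the green vial.

```bash
python3 -m handwheel '[[0,0,0.05,0,0,0],[0,0,0.2,0,0,0],[0,0,0.35,0,0,0],[0,0,0.48,0,0,0],[0,0,0.54,0,0,0],[0,0,0.554,0,0,0],[0,0,0.554,0,0,0],[0,0,0.554,0,0,0]]'
python3 -m handwheel '[[0,0,0,0,0,0],[0,0,0,0,0,0],[0,0,0,0,0,0],[0,0,0,0,0,0],[0,0,0,0,0,0],[0,0,0,0,0,0]]' 1
python3 go.py .5667 .0935 .115 0
```

```text
time: 19.43
tool_pos: [0.4891, 0.0872, 0.0159]
ee_rot: [3.142, -0.001, 0.001]
wrist_force: [0.2, -0.7, -0.4]
width: 0.0469
finger_force: 0.0
time: 19.93
tool_pos: [0.4888, 0.0872, 0.0161]
ee_rot: [-3.142, -0.001, 0.001]
wrist_force: [0.4, -0.6, 2.0]
width: 0.0198
finger_force: 30.0
units [ 0.39  -0.031 -0.494] [-0.    -0.003  0.002] t 19.93 pos [0.4888 0.0872 0.0161] rpy [-3.1416e+00 -1.4000e-03  8.0000e-04] w 0.0198 F [ 0.4 -0.6  2. ] 30.0
```

```bash
python3 -m handwheel '[[0,0,-0.1,0,0,0],[0,0,-0.25,0,0,0],[0,0,-0.4,0,0,0],[0.1,-0.01,-0.5,0,0,0],[0.22,-0.02,-0.5,0,0,0],[0.33,-0.03,-0.5,0,0,0],[0.39,-0.03,-0.5,0,0,0],[0.39,-0.03,-0.5,0,0,0],[0.39,-0.03,-0.5,0,0,0],[0.39,-0.03,-0.5,0,0,0]]'
python3 go.py .5667 .0935 .0205 0
```

```text
time: 20.77
tool_pos: [0.5653, 0.0932, 0.115]
ee_rot: [3.141, 0.002, 0.001]
wrist_force: [0.0, 0.8, -0.9]
width: 0.0197
finger_force: 30.0
units [ 0.008 -0.001  0.472] [0.    0.003 0.002] t 20.77 pos [0.5653 0.0932 0.115 ] rpy [3.1414e+00 1.6000e-03 8.0000e-04] w 0.0197 F [ 0.   0.8 -0.9] 30.0
```

```bash
python3 -m handwheel '[[0.005,0,0.12,0,0,0],[0.005,0,0.25,0,0,0],[0.005,0,0.35,0,0,0],[0.005,0,0.42,0,0,0],[0.005,0,0.45,0,0,0],[0.005,0,0.463,0,0,0],[0.005,0,0.47,0,0,0],[0.005,0,0.47,0,0,0],[0.005,0,0.47,0,0,0]]'
python3 -m handwheel '[[0,0,0.005,0,0,0],[0,0,0.005,0,0,0],[0,0,0.005,0,0,0]]'
python3 -m handwheel '[[0,0,0.004,0,0,0],[0,0,0.004,0,0,0],[0,0,0.004,0,0,0]]'
```

```text
time: 21.52
tool_pos: [0.5682, 0.0933, 0.0229]
ee_rot: [-3.142, -0.002, 0.001]
wrist_force: [-0.3, 0.6, -0.5]
width: 0.0194
finger_force: 30.0
time: 21.77
tool_pos: [0.5676, 0.0932, 0.0209]
ee_rot: [3.142, -0.001, 0.001]
wrist_force: [-0.2, 0.1, -0.1]
width: 0.0195
finger_force: 30.0
time: 22.02
tool_pos: [0.5677, 0.0933, 0.0201]
ee_rot: [3.142, -0.001, 0.001]
wrist_force: [-0.4, 0.8, 1.7]
width: 0.0197
finger_force: 30.0
```

```bash
python3 -m handwheel '[[0,0,0.002,0,0,0],[0,0,0.002,0,0,0],[0,0,0.002,0,0,0],[0,0,0.002,0,0,0]]' 0.4
python3 -m handwheel '[[0,0,-0.1,0,0,0],[0,0,-0.25,0,0,0],[0,0,-0.4,0,0,0],[0,0,-0.55,0,0,0],[0,0,-0.65,0,0,0],[-0.1,-0.13,-0.65,0,0,0],[-0.23,-0.28,-0.65,0,0,0],[-0.3,-0.4,-0.65,0,0,0],[-0.3,-0.4,-0.65,0,0,0]]' - >/dev/null
python3 - <<'E'
from h import *
T=viewer.snapshot("top");S=viewer.snapshot("scene")
b=blob(S,(294,174),(0,0,130),(180,60,255),8);a=blob(T,(225,226),(0,0,150),(180,60,255),8);print(a,b,tri(b[0],a[0]),plane("top",a[0],.063),plane("top",(224.2,226.2),.063))
t=cv2.resize(T[150:300,150:310,::-1],None,fx=3.5,fy=3.5,interpolation=cv2.INTER_CUBIC);s=cv2.resize(S[130:260,215:450,::-1],(560,310),interpolation=cv2.INTER_CUBIC)
cv2.imwrite("pics/g6.png",np.vstack([t[:290*0+290+0],s]) if 0 else np.vstack([t[100:390],s]))
E
python3 go.py .418 .282 .13 0
```

```text
time: 22.35
tool_pos: [0.5671, 0.0932, 0.0189]
ee_rot: [3.141, 0.001, 0.001]
wrist_force: [-1.1, 0.2, 0.5]
width: 0.0285
finger_force: 0.0
(array([222.52542373, 225.15254237]), array([218, 220,  10,  10,  59], dtype=int32)) (array([298.6, 174.8]), array([298, 174,   2,   3,   5], dtype=int32)) (array([0.42631906, 0.28657793, 0.05112118]), [np.float64(0.006942503587335949), np.float64(0.006942503587335945)]) [0.41890739 0.28334694 0.063     ] [0.41667153 0.27987753 0.063     ]
units [-0.443 -0.543  0.096] [ 0.001 -0.001  0.006] t 23.2 pos [0.5069 0.1737 0.1493] rpy [ 3.141e+00 -5.000e-04  2.900e-03] w 0.0281 F [ 0.  -0.7  0.6] 0.0
```

View pics/g6.png

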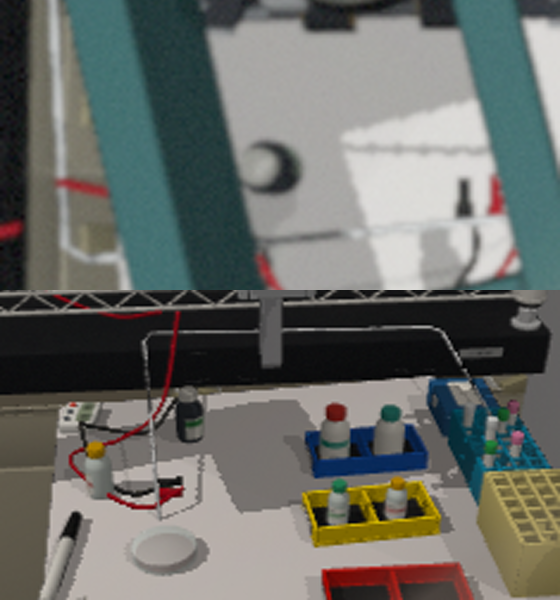

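Green stands in the near yellow bay. The dark bottle is clear of the wire leg by about 28 mm in x, so I'll grasp it with the fingers along y.

```bash
python3 -m handwheel '[[-0.1,-0.13,0,0,0,0],[-0.23,-0.28,0,0,0,0],[-0.36,-0.44,0,0,0,0],[-0.44,-0.535,0.05,0,0,0],[-0.44,-0.535,0.1,0,0,0],[-0.44,-0.535,0.1,0,0,0],[-0.44,-0.535,0.1,0,0,0],[-0.44,-0.535,0.1,0,0,0]]' -0.15
python3 go.py .418 .281 .0215 0
```

```text
time: 23.87
tool_pos: [0.4205, 0.2789, 0.1292]
ee_rot: [3.141, -0.0, -0.001]
wrist_force: [0.4, -0.1, -0.3]
width: 0.054
finger_force: 0.0
units [-0.013 -0.011  0.539] [ 0.001 -0.001 -0.003] t 23.87 pos [0.4205 0.2789 0.1292] rpy [ 3.1408e+00 -3.0000e-04 -1.5000e-03] w 0.054 F [ 0.4 -0.1 -0.3] 0.0
```

```bash
python3 -m handwheel '[[-0.01,-0.01,0.03,0,0,0],[-0.01,-0.01,0.1,0,0,0],[-0.01,-0.01,0.2,0,0,0],[-0.01,-0.01,0.3,0,0,0],[-0.01,-0.01,0.4,0,0,0],[-0.01,-0.01,0.48,0,0,0],[-0.01,-0.01,0.535,0,0,0],[-0.01,-0.01,0.535,0,0,0],[-0.01,-0.01,0.535,0,0,0]]'
python3 -m handwheel '[[0,0,0,0,0,0],[0,0,0,0,0,0],[0,0,0,0,0,0],[0,0,0,0,0,0],[0,0,0,0,0,0],[0,0,0,0,0,0]]' 1
python3 go.py .568 -.032 .135 0
```

```text
time: 24.62
tool_pos: [0.4174, 0.2817, 0.022]
ee_rot: [3.141, 0.001, -0.0]
wrist_force: [0.5, 1.2, 0.4]
width: 0.0541
finger_force: 0.0
time: 25.12
tool_pos: [0.4179, 0.2824, 0.0233]
ee_rot: [-3.141, -0.002, 0.001]
wrist_force: [0.7, 0.1, 3.8]
width: 0.0312
finger_force: 30.0
units [ 0.75   1.573 -0.558] [-0.001 -0.004  0.002] t 25.12 pos [0.4179 0.2824 0.0233] rpy [-3.1409e+00 -1.9000e-03  9.0000e-04] w 0.0312 F [0.7 0.1 3.8] 30.0
```

```bash
python3 -m handwheel '[[0,0,-0.1,0,0,0],[0,0,-0.25,0,0,0],[0,0,-0.4,0,0,0],[0,0,-0.52,0,0,0],[0.05,0.1,-0.56,0,0,0],[0.12,0.25,-0.56,0,0,0],[0.2,0.42,-0.56,0,0,0],[0.28,0.59,-0.56,0,0,0],[0.36,0.75,-0.56,0,0,0]]' >/dev/null
python3 -m handwheel '[[0.08,0.16,0,0,0,0],[0.16,0.33,0,0,0,0],[0.24,0.5,0,0,0,0],[0.32,0.67,0,0,0,0],[0.37,0.78,0,0,0,0],[0.39,0.82,0,0,0,0],[0.39,0.82,0,0,0,0],[0.39,0.82,0,0,0,0],[0.39,0.82,0,0,0,0]]'
python3 go.py .568 -.032 .0285 0
```

```text
time: 26.62
tool_pos: [0.5668, -0.0303, 0.1341]
ee_rot: [-3.141, 0.001, 0.002]
wrist_force: [0.2, 0.0, -1.0]
width: 0.0317
finger_force: 30.0
units [0.006 0.009 0.528] [-0.002  0.001  0.004] t 26.62 pos [ 0.5668 -0.0303  0.1341] rpy [-3.1408e+00  7.0000e-04  2.2000e-03] w 0.0317 F [ 0.2  0.  -1. ] 30.0
```

```bash
python3 -m handwheel '[[0.005,0.01,0.12,0,0,0],[0.005,0.01,0.25,0,0,0],[0.005,0.01,0.37,0,0,0],[0.005,0.01,0.45,0,0,0],[0.005,0.01,0.5,0,0,0],[0.005,0.01,0.515,0,0,0],[0.005,0.01,0.525,0,0,0],[0.005,0.01,0.525,0,0,0],[0.005,0.01,0.525,0,0,0]]'
python3 -m handwheel '[[0,0,0.005,0,0,0],[0,0,0.005,0,0,0],[0,0,0.005,0,0,0]]'
python3 -m handwheel '[[0,0,0.004,0,0,0],[0,0,0.004,0,0,0],[0,0,0.004,0,0,0]]'
```

```text
time: 27.37
tool_pos: [0.5695, -0.0336, 0.0308]
ee_rot: [3.141, -0.003, 0.001]
wrist_force: [-0.3, 0.5, 0.1]
width: 0.0315
finger_force: 30.0
time: 27.62
tool_pos: [0.5688, -0.0339, 0.0289]
ee_rot: [3.141, -0.001, 0.001]
wrist_force: [0.1, 0.1, 0.0]
width: 0.0314
finger_force: 30.0
time: 27.87
tool_pos: [0.5684, -0.0338, 0.0274]
ee_rot: [3.142, 0.0, 0.001]
wrist_force: [0.4, 0.2, -0.5]
width: 0.0315
finger_force: 30.0
```

```bash
python3 -m handwheel '[[0,0,0.004,0,0,0],[0,0,0.004,0,0,0],[0,0,0.004,0,0,0]]'
python3 -m handwheel '[[0,0,0.003,0,0,0],[0,0,0.003,0,0,0],[0,0,0.003,0,0,0]]'
```

```text
time: 28.12
tool_pos: [0.5686, -0.0338, 0.0273]
ee_rot: [3.141, -0.0, 0.001]
wrist_force: [-1.7, 0.5, 4.0]
width: 0.0315
finger_force: 30.0
time: 28.37
tool_pos: [0.5686, -0.0338, 0.0273]
ee_rot: [3.141, -0.001, 0.001]
wrist_force: [-2.5, 0.4, 6.9]
width: 0.0316
finger_force: 30.0
```

```bash
python3 -m handwheel '[[0,0,0,0,0,0],[0,0,0,0,0,0],[0,0,0,0,0,0],[0,0,0,0,0,0]]' 0.1
python3 -m handwheel '[[0,0,-0.1,0,0,0],[0,0,-0.25,0,0,0],[0,0,-0.4,0,0,0],[0,0,-0.55,0,0,0],[0,0,-0.7,0,0,0],[0,0,-0.8,0,0,0],[-0.1,0.2,-0.8,0,0,0],[-0.3,0.5,-0.8,0,0,0],[-0.3,0.5,-0.8,0,0,0],[-0.3,0.5,-0.8,0,0,0]]' -
python3 - <<'E'
from h import *
a=viewer.snapshot("scene")[130:330,215:480,::-1];cv2.imwrite("pics/g7.png",cv2.resize(a,None,fx=3,fy=3,interpolation=cv2.INTER_CUBIC))
E
```

```text
time: 28.7
tool_pos: [0.5682, -0.0338, 0.0255]
ee_rot: [3.142, 0.001, 0.001]
wrist_force: [1.0, 1.1, 0.2]
width: 0.0425
finger_force: 0.0
time: 29.53
tool_pos: [0.506, -0.1381, 0.1861]
ee_rot: [3.139, 0.001, -0.005]
wrist_force: [0.2, -0.2, -0.0]
width: 0.0423
finger_force: 0.0
```

View pics/g7.png

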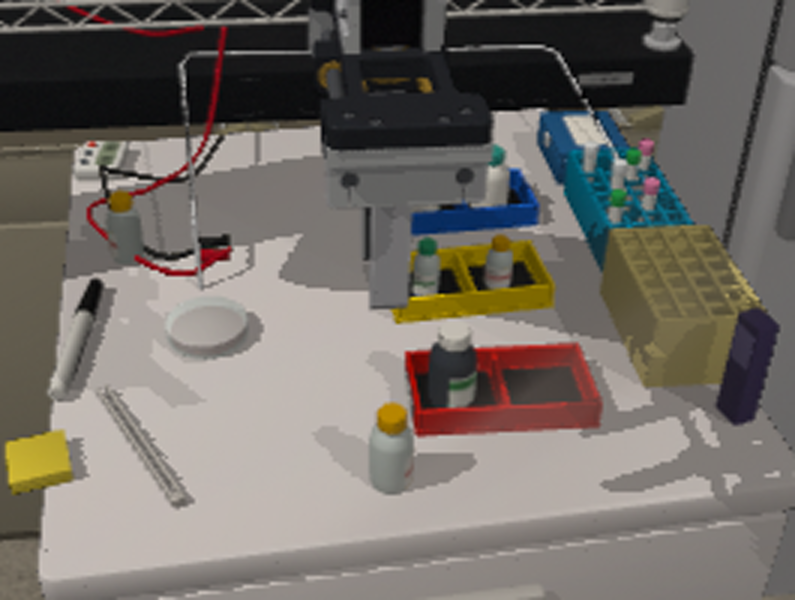

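The dark bottle stands in the near red bay (crop 455,365) and the vials stand in the yellow tray. The dish hasn't moved and the gripper is clear.

```bash
python3 -m handwheel '[[0,0,0,0,0,0],[0,0,0,0,0,0],[0,0,0,0,0,0]]' >/dev/null; python3 -c "
from bench import robot
print(robot.close_job())"
```

```text
the job is handed in; nothing more can be done
None
```

All five bottles are standing in their trays and let go (white ones in blue, vials in yellow, dark one in red), the petri dish was left alone, and the job was handed in at about 30 s; no verdict came back.

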